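# Brush the printing blocks clean

### The arm

A 7-joint arm with a two-finger parallel gripper is mounted at the origin on the work surface. World frame = base frame: x ahead of the robot, y to its left, z up, the work surface at z = 0. Lengths are in m, angles in rad, forces in N, time in s.
With the tool pointing down it reaches from about 0.35 to 0.775 m from the base axis. Payload 3.1 kg.
Tool frame: the origin (TCP) lies on the front face of the gripper's body, between the roots of the fingers; the fingertips stand 73 mm ahead of it and the grasp point (between the pads) lies 54 mm ahead of it; z points along the fingers, x is the direction in which the jaws open and shut, and the axes are right-handed (so a half turn about z gives the same grasp; the last joint's range is limited). The gripper opens to 85 mm and grips with 20 to 120 N. Pads are 22 mm wide; open, the fingers measure 114 mm over their backs; the gripper's body (76 mm by 85 mm) begins 54 mm behind the grasp point. The pads swing forward as they close: fully open they stand 13 mm farther back than shut.
Start: joints at [1.226, 0.311, 0.014, 1.512, -0.004, 1.319, -0.027], TCP at [0.164, -0.525, 0.304] pointing down, gripper open.
Joint ranges: [-2.7, 2.7], [-0.3, 1.91], [-1.27, 1.3], [0.12, 2.57], [-1.44, 4.58], [0.2, 2.03], [-3.05, 3.05]. Speed limits (rad/s): [2.79, 2.79, 3.14, 3.14, 3.14, 3.14, 3.14].

### API

Orientations are given as a rotation vector (axis times angle).
In Python, from workcell import sensors, viewer, bot gives the robot as it stands.
- The arm moves only by the shell command python3 -m crank 'ROWS' [FORCE]. ROWS is JSON, a list of rows, each a list of 5 numbers: the opening in per cent of the stroke, from 0 (shut) to 100 (fully open), then the shift along the tool's x, y, z in units of 60 mm (1.0 is 60 mm), then the turn about the tool's z in units of 0.15 rad (1.0 is 0.15 rad). In form: [[claw, tx, ty, tz, turn], ...]. A call has 1 to 12 rows; each row shifts and turns the commanded pose from where the row before left it, along the tool's axes as they then stand; what a row does not reach is not made up. A row lasts 1/8 s, in which the tool goes at most 62.5 mm and 10.7 degrees, less where a joint would pass 70% of its speed; a pose out of reach is approached as far as the arm can. A call with a number of a shift or a turn outside -1 to 1 is refused whole. A call with a gripper value outside its range is refused whole. The fingers move at their own pace and stop on an object; FORCE is the grip in N (left out, the last holds). Time passes only in rows, so rows that do not move let the fingers close. It gives the time, the measured TCP pose, the force and the opening at its end, in the units of the state.
- sensors.get_obs(): the state, without advancing time (a new reading comes with each control period).
- viewer.camera(name): name is "side" or "top"; returns a dict with "pixels" (384x512x3 uint8, red, green, blue), "depth" (384x512 float32, m along the optical axis (not along the pixel's ray), 0 where there is no reading), "mtx" (3x3 intrinsics, pixels), "distortion" ([k1, k2, p1, p2, k3] as OpenCV has them; the pictures are not rectified), "rvec" (rotation vector, rad) and "tvec" (3), from world to camera coordinates, as OpenCV has them. Camera axes: x right, y down, z forward; pixel columns grow to the right and rows downward; lengths in m; the calibration is good to about 2 mm. A picture is of the moment at which its call begins.
- bot.finish_job(): hands the job in, once; it reports no verdict.
The state is a dict: "clock": time; "joints": joint angles; "joint_vel": joint speeds; "joint_efforts": joint torques, N m; "tcp_pos": TCP position; "tool_rot": TCP orientation; "contact_force": force on the tool from outside, world axes, zero at the start; "ft_torque": the same for the moment, N m; "finger_gap": finger opening in m.
Only numpy, scipy, OpenCV 4.12 (cv2) and the standard library are available. Lean on these libraries where they do the work, as an engineer would, in place of code of your own. Each camera call takes 0.05 s, during which the arm holds its last target. There are 200 camera calls.

### The job

Pull the white cabinet's drawer right out to its stop, then send the two or three printing blocks in it through the block cleaner one at a time, lightest ink first (yellow, then red, then blue; a colour may be missing): lay a block flat and lengthwise on the open in-feed bed and feed it under the yellow guard with the red push stick behind it, until it lies wholly out of the guard on the far side, before the next one goes in. Put the cleaned blocks back flat in the drawer, leave the push stick lying handle up on the green cutting mat and push the drawer fully shut, and do not knock over the ink jars.

Things in the scene. Friction and masses are not known exactly. Their poses are not given: they have to be found in the camera images.
- cleaner: block cleaner fixed to the table: aluminium bed 150 mm wide (x), 15 mm thick, from y = -155 to +200 mm, with a yellow guard across it at y = -35 to +35, x = -55 to +55 mm, 85 mm tall; a grey drive box continues to x = +100 mm. Origin on the table under the guard's centre; feed runs along its +y
- guard_in (a point): centre of the guard's entry, on the bed's top (15 mm above the table); axes as the cleaner's. Opening 60 mm wide (x), 32 mm high above the bed. Two 20 mm tall guide strips funnel to it from about 110 mm apart at 45 mm before it; farther out (-y) the in-feed bed is open
- guard_out (a point): centre of the guard's exit, on the bed's top; axes as the cleaner's. From here the open out-feed bed runs on 165 mm (+y), with no fences, room for two blocks end to end: a block there can be gripped across its 50 mm
- yellow_centre (a point): yellow printing block: wooden block 70 (its x) x 50 (its y) x 20 mm (its z) with a yellow printing face on top, 90 g. Point: centre of the block. May be absent (None). It starts lying in the drawer
- red_centre (a point): red printing block: wooden block 70 (its x) x 50 (its y) x 20 mm (its z) with a red printing face on top, 90 g. Point: centre of the block. May be absent (None). It starts lying in the drawer
- blue_centre (a point): blue printing block: wooden block 70 (its x) x 50 (its y) x 20 mm (its z) with a blue printing face on top, 90 g. Point: centre of the block. May be absent (None). It starts lying in the drawer
- stick_grip (a point): red push stick, 180 g: a dark steel foot 60 x 56 x 14 mm, from it a red tongue 36 mm wide, 14 mm thick along its x, and on the foot an upright red handle 34 (x) x 24 (y) mm, top 70 mm above the underside. Point: in the handle, 48 mm above the underside; grip here along its y. Pushing end at +120 mm along its x, rear end at -30 mm. Starts on the mat, handle up
- stick_tip (a point): middle of the push stick's pushing end face, 7 mm above its underside; axes as the stick's
- stick: the whole push stick; origin on its underside below the handle, x towards the pushing end
- mat: green gridded cutting mat fixed to the table, 150 (x) x 340 (y) x 3 mm; origin at the centre of its underside. The stick is back when its handle stands over the mat
- cabinet: white cabinet fixed to the table, 200 (x) x 300 (y) x 85 mm; origin on the table under the middle of its front; the drawer opens along its -x
- drawer (a joint): how far the drawer is pulled out (m): 0 shut, 0.150 at its stop; it stays where it is left, about 2 N to move
- drawer_handle (a point): middle of the drawer's steel bow handle: a bar 12 mm thick, 100 mm long along y, its axis 56 mm in front of the drawer front (44 mm clear behind it) and 56 mm above the table; axes as the cabinet's. Can be pinched from above
- drawer_floor (a point): centre of the drawer's inner floor, 13 mm above the table; inside about 174 (x) x 266 (y) mm, side walls up to 51 mm and front up to 74 mm above the table; axes as the cabinet's
- ink_black: closed glass ink jar with a black cap, 52 mm across, 70 mm tall; origin at the centre of its foot. Bystander: do not knock it over
- ink_blue: closed glass ink jar with a blue cap, 52 mm across, 70 mm tall; origin at the centre of its foot. Bystander: do not knock it over
- block_yellow: the yellow block's body; origin at the centre of its underside
- block_red: the red block's body; origin at the centre of its underside
- block_blue: the blue block's body; origin at the centre of its underside

How it is judged:
By the outcome, as a careful person would: the job done as asked, in the order asked, and still so for the second after the job is handed in, with the robot touching nothing.
Of block_yellow, block_red, block_blue only 2 to 3 are there at a start; the rules pass over those that are not, and their reading is None.
At some moment in a run one of stick may be knocked a few centimetres aside while the robot is not near it.
Once in a run the grip may slacken for a moment while it holds something.
It also fails if it takes over 210 s, if anything falls off the work surface, if the arm or the gripper's body presses on something with over 40 N, if the wrist force passes 120 N, or if a joint passes its speed limit or range.

## Working session

There is one attempt and no reset: what is moved stays moved. The work goes in short steps, Python scripts to look and compute and a shell command to move; the robot and the scene stay as the last step left them, time stands still between calls to the robot, and variables do not carry over. Pictures are saved under pics/ and viewed, about 12 in all and at most 16, crops included, and the job is handed in when it is done.

```bash
mkdir -p pics; ls
cat > h.py <<'E'
import numpy as np, cv2, sys
from workcell import sensors, viewer, bot
def shot(name,fn=None):
    c=viewer.camera(name)
    if fn: cv2.imwrite('pics/'+fn,cv2.cvtColor(c['pixels'],cv2.COLOR_RGB2BGR))
    np.savez('last_%s.npz'%name,**{k:np.asarray(v) for k,v in c.items()})
    return c
def load(name): return dict(np.load('last_%s.npz'%name))
def ray(c,u,v):
    R=cv2.Rodrigues(np.array(c['rvec'],float))[0];t=np.array(c['tvec'],float).ravel()
    p=cv2.undistortPoints(np.array([[[u,v]]],float),np.array(c['mtx'],float),np.array(c['distortion'],float)).ravel()
    d=R.T@np.array([p[0],p[1],1.]);o=-R.T@t
    return o,d
def atz(c,u,v,z):
    o,d=ray(c,u,v);return o+d*(z-o[2])/d[2]
def atd(c,u,v):
    o,d=ray(c,u,v);return o+d*float(c['depth'][int(v),int(u)])
def proj(c,p):
    return cv2.projectPoints(np.array([p],float),np.array(c['rvec'],float),np.array(c['tvec'],float),np.array(c['mtx'],float),np.array(c['distortion'],float))[0].ravel()
def state():
    s=sensors.get_obs();R=cv2.Rodrigues(np.array(s['tool_rot'],float))[0]
    return s,R
E
python3 - <<'E'
from h import *
for n in('top','side'):
    c=shot(n,n+'0.png');o,_=ray(c,256,192);print(n,o)
s,R=state();print({k:np.round(v,3) for k,v in s.items()});print(R.round(3))
a=cv2.imread('pics/top0.png')
cv2.imwrite('pics/top0b.png',cv2.resize(a,(800,600),interpolation=cv2.INTER_CUBIC))
E
```

```text
pics
top [ 0.43164705 -0.05261469  1.12223626]
side [-0.05839429  0.71594719  0.84993522]
{'clock': np.float64(0.1), 'joints': array([ 1.226,  0.312,  0.014,  1.513, -0.004,  1.319, -0.027]), 'joint_vel': array([ 0.001, -0.002,  0.   , -0.004,  0.   , -0.   , -0.   ]), 'joint_efforts': array([ 0.0000e+00, -3.8085e+01,  1.4600e-01, -2.3124e+01,  1.2000e-02,
        8.0000e-03,  0.0000e+00]), 'tcp_pos': array([ 0.164, -0.524,  0.303]), 'tool_rot': array([-2.53 ,  1.86 ,  0.003]), 'contact_force': array([ 0.064, -0.359, -0.171]), 'ft_torque': array([-0.014, -0.043,  0.002]), 'finger_gap': np.float64(0.085)}
[[ 0.298 -0.954 -0.001]
 [-0.954 -0.298  0.002]
 [-0.002  0.    -1.   ]]
```

View pics/top0b.png

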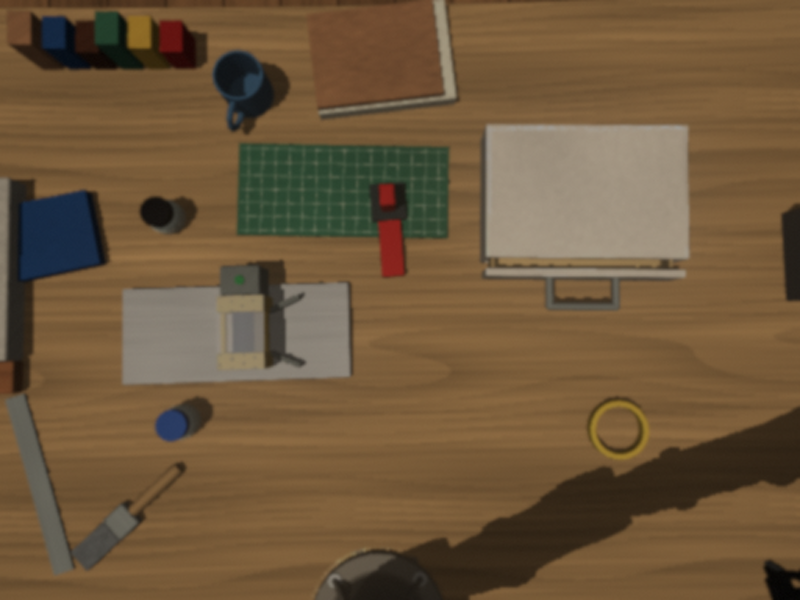

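View pics/side0.png

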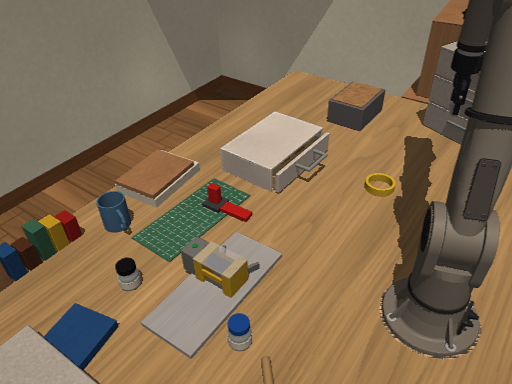

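The top view has world +x up and +y left. The mat is at (343,190), the stick handle at (387,195) with its tip at (394,275), and the cleaner's guard at (242,330) with the in-feed to the right. The drawer bow is at (583,305), and the jars are at (157,212) and (172,425).

Run:
```python
from h import *
c=load('top');f=512/800
for n,u,v,z in [('cabL',485,260,.085),('cabR',688,258,.085),('cabBL',486,125,.085),('barL',549,304,.062),('barR',618,304,.062),('frontL',486,274,.074),('frontR',685,273,.074),
 ('bedTL',122,290,.015),('bedTR',350,282,.015),('bedBR',351,377,.015),('bedBL',124,384,.015),
 ('guardTL',219,296,.085),('guardBL',219,367,.085),('guardTR',267,296,.085),('guardBR',267,367,.085),
 ('matTL',240,143,.003),('matTR',449,147,.003),('matBR',447,238,.003),('matBL',237,235,.003),
 ('handle',387,194,.073),('tipL',383,276,.017),('tipR',405,275,.017),('jarK',157,212,.07),('jarB',172,425,.07)]:
    p=atz(c,u*f,v*f,z);q=atd(c,u*f,v*f);print(n,p.round(3),'depth:',q.round(3),'r',np.hypot(*p[:2]).round(3))
```

```text
cabL [ 0.545 -0.171  0.085] depth: [ 0.549 -0.176  0.044] r 0.571
cabR [ 0.542 -0.47   0.085] depth: [ 0.542 -0.47   0.086] r 0.717
cabBL [ 0.749 -0.178  0.085] depth: [ 0.748 -0.178  0.088] r 0.77
barL [ 0.478 -0.269  0.062] depth: [ 0.478 -0.269  0.063] r 0.549
barR [ 0.476 -0.372  0.062] depth: [ 0.476 -0.372  0.064] r 0.605
frontL [ 0.525 -0.173  0.074] depth: [ 0.524 -0.173  0.075] r 0.553
frontR [ 0.52  -0.469  0.074] depth: [ 0.52  -0.468  0.076] r 0.701
bedTL [0.515 0.394 0.015] depth: [0.516 0.4   0.001] r 0.648
bedTR [0.521 0.036 0.015] depth: [0.522 0.037 0.001] r 0.522
bedBR [0.371 0.036 0.015] depth: [ 0.37   0.038 -0.003] r 0.373
bedBL [0.368 0.389 0.015] depth: [0.368 0.39  0.013] r 0.536
guardTL [0.498 0.224 0.085] depth: [0.498 0.223 0.09 ] r 0.546
guardBL [0.394 0.224 0.085] depth: [0.394 0.223 0.087] r 0.453
guardTR [0.497 0.153 0.085] depth: [0.499 0.159 0.059] r 0.52
guardBR [0.392 0.154 0.085] depth: [0.392 0.156 0.072] r 0.421
matTL [0.751 0.212 0.003] depth: [0.751 0.211 0.004] r 0.78
matTR [ 0.739 -0.127  0.003] depth: [ 0.741 -0.127 -0.004] r 0.75
matBR [ 0.59  -0.12   0.003] depth: [ 0.59  -0.12   0.004] r 0.602
matBL [0.601 0.217 0.003] depth: [0.601 0.217 0.003] r 0.639
handle [ 0.649 -0.027  0.073] depth: [ 0.649 -0.027  0.073] r 0.65
tipL [ 0.53  -0.017  0.017] depth: [ 0.53  -0.017  0.016] r 0.53
tipR [ 0.53  -0.052  0.017] depth: [ 0.532 -0.052 -0.   ] r 0.533
jarK [0.628 0.321 0.07 ] depth: [0.628 0.321 0.069] r 0.705
jarB [0.31  0.296 0.07 ] depth: [0.309 0.297 0.068] r 0.429
```

```bash
python3 -m crank '[[50,0,0,0,-0.94],[50,0,0,0,-0.94],[50,0,0,0,-0.94],[50,0,0,0,-0.94],[50,0,0,0,-0.94],[50,0,0,0,-0.94],[50,0,0,0,-0.94],[50,0,0,0,-0.94],[50,0,0,0,-0.93],[50,0,0,0,0]]'; python3 -m crank '[[50,0.75,-0.48,0,0],[50,0.75,-0.48,0,0],[50,0.75,-0.48,0,0],[50,0.75,-0.48,0,0],[50,0.75,-0.48,0,0],[50,0.75,-0.48,0,0],[50,0.72,-0.5,0,0],[50,0,0,0,0]]' 60; python3 -c "
from h import *
s,R=state();print(R.round(3))"
```

```text
clock: 1.35
tcp_pos: [0.1639, -0.5247, 0.3033]
tool_rot: [-3.14, 0.003, 0.0]
contact_force: [-0.4, -0.7, -0.3]
finger_gap: 0.0427
clock: 2.35
tcp_pos: [0.4816, -0.3166, 0.3035]
tool_rot: [-3.137, -0.012, -0.004]
contact_force: [0.1, 0.1, -0.3]
finger_gap: 0.0428
[[ 1.     0.008  0.002]
 [ 0.008 -1.     0.004]
 [ 0.002 -0.004 -1.   ]]
```

```bash
python3 -m crank '[[50,-0.075,0,0.6,0],[50,0,0,0.7,0],[50,0,0,0.7,0],[50,0,0,0.7,0],[50,0,0,0.5,0],[50,0,0,0,0],[0,0,0,0,0],[0,0,0,0,0],[0,0,0,0,0],[0,0,0,0,0]]' 60; python3 -m crank '[[0,-0.3,0,0,0],[0,-0.3,0,0,0],[0,-0.3,0,0,0],[0,-0.3,0,0,0],[0,-0.3,0,0,0],[0,-0.3,0,0,0],[0,-0.2,0,0,0]]'
```

```text
clock: 3.6
tcp_pos: [0.4741, -0.3233, 0.114]
tool_rot: [3.139, -0.002, 0.006]
contact_force: [-0.2, 0.6, 5.7]
finger_gap: 0.0097
clock: 4.47
tcp_pos: [0.3549, -0.3202, 0.1139]
tool_rot: [-3.14, -0.001, -0.007]
contact_force: [3.1, 6.1, 10.2]
finger_gap: 0.01
```

```bash
for i in 1; do python3 -m crank '[[0,-0.1,0,0,0],[0,-0.1,0,0,0],[0,0,0,0,0]]'; python3 -m crank '[[0,-0.1,0,0,0],[0,-0.1,0,0,0],[0,0,0,0,0]]';done
```

```text
clock: 4.85
tcp_pos: [0.3425, -0.3199, 0.1139]
tool_rot: [-3.139, -0.001, -0.003]
contact_force: [-0.8, 7.6, 13.6]
finger_gap: 0.0095
clock: 5.22
tcp_pos: [0.3389, -0.3196, 0.114]
tool_rot: [3.14, 0.006, 0.031]
contact_force: [16.7, 4.6, -4.7]
finger_gap: 0.0096
```

```bash
python3 -m crank '[[0,0.05,0,0,0],[50,0,0,0,0],[50,0,0,0,0],[50,0,0,0,0],[50,0,0,-0.5,0],[50,0,0,-0.7,0],[50,0,0,-0.7,0],[50,0,0,-0.7,0],[50,0,0,-0.7,0],[50,-0.5,-0.9,0,0],[50,-0.1,-0.9,0,0],[50,0,-0.9,0,0]]';  python3 -m crank '[[100,0,-0.9,0,0],[100,0,-0.9,0,0],[100,0,-0.9,0,0],[100,0,0,0,0]]'
python3 - <<'E'
from h import *
c=shot('top','t1.png');a=cv2.imread('pics/t1.png')
cv2.imwrite('pics/t1c.png',cv2.resize(a[70:270,220:460],(720,600),interpolation=cv2.INTER_CUBIC))
E
```

```text
clock: 6.72
tcp_pos: [0.2947, -0.1591, 0.3098]
tool_rot: [3.141, -0.005, -0.0]
contact_force: [1.3, 0.4, -0.2]
finger_gap: 0.0428
clock: 7.22
tcp_pos: [0.2954, 0.0048, 0.3099]
tool_rot: [3.14, 0.011, 0.0]
contact_force: [0.5, -0.6, 0.4]
finger_gap: 0.0854
```

View pics/t1c.png

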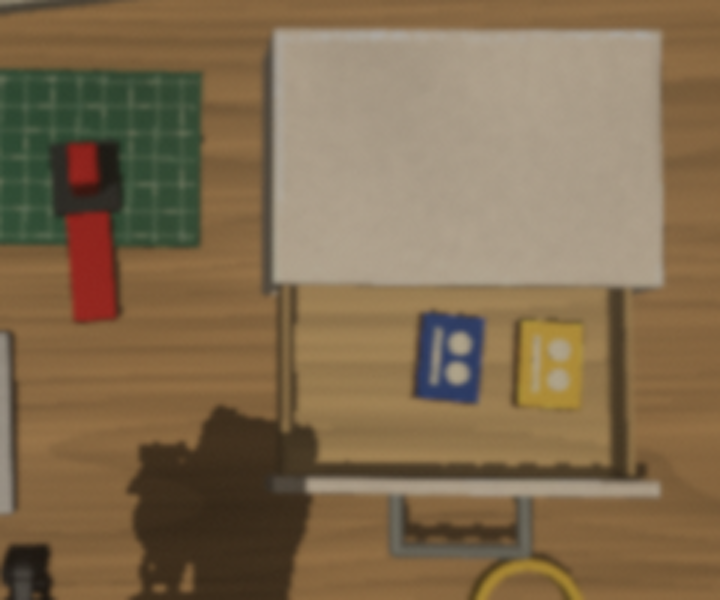

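The drawer is open with its bar at (460,550) in the crop. It holds blue at (450,357) and yellow at (548,363), both long along world x, and there is no red block.

Run:
```python
from h import *
c=load('top')
for n,P in [('blue',[(421,312),(485,317),(476,403),(415,398)]),('yel',[(518,319),(583,321),(579,408),(515,404)])]:
    p=np.array([atz(c,220+x/3,70+y/3,.033) for x,y in P]);print(n,p.mean(0).round(4),[np.linalg.norm(p[i]-p[(i+1)%4]).round(3) for i in range(4)])
    d=(p[0]+p[1]-p[2]-p[3]);print('long angle deg',np.degrees(np.arctan2(d[1],d[0])).round(1), atd(c,*[220+np.mean(P,0)[0]/3,70+np.mean(P,0)[1]/3]).round(3))
print('bar',atz(c,220+460/3,70+552/3,.056))
s,R=state();print(R.round(3),s['joints'].round(2))
```

```text
blue [ 0.492  -0.3195  0.033 ] [np.float64(0.052), np.float64(0.07), np.float64(0.049), np.float64(0.07)]
long angle deg -7.0 [ 0.492 -0.319  0.035]
yel [ 0.4861 -0.399   0.033 ] [np.float64(0.052), np.float64(0.07), np.float64(0.051), np.float64(0.069)]
long angle deg -4.7 [ 0.486 -0.399  0.034]
bar [ 0.33794974 -0.31647946  0.056     ]
[[ 1.     0.003  0.   ]
 [ 0.003 -1.    -0.002]
 [ 0.     0.002 -1.   ]] [ 0.83 -0.28 -0.69  2.04 -0.18  1.32  0.21]
```

```bash
cat >> h.py <<'E'
def need(x,y,z,ang=None):
    """units in tool axes (as after turning to ang deg) to bring TCP to x,y,z"""
    s,R=state();a=np.degrees(np.arctan2(R[1,0],R[0,0]))
    t=0 if ang is None else -((ang-a+180)%360-180)
    d=(np.array([x,y,z])-s['tcp_pos'])/.06
    T=np.radians(a-t);X=np.array([np.cos(T),np.sin(T)]);Y=np.array([np.sin(T),-np.cos(T)])
    print('clock %.2f ang %.1f turn %.2f then tx %.3f ty %.3f tz %.3f'%(s['clock'],a,np.radians(t)/.15,X@d[:2],Y@d[:2],-d[2]),'tcp',s['tcp_pos'].round(4),'F',s['contact_force'].round(1),'gap',round(float(s['finger_gap']),4),'j7',s['joints'][6].round(2))
E
python3 -m crank '[[73,0.35,0.75,0,0],[73,0.35,0.75,0,0],[73,0.35,0.75,0,0],[73,0.35,0.75,0,0],[73,0.35,0.75,0,0],[73,0.35,0.75,0,0],[73,0.35,0.75,0,0],[73,0.35,0.75,0,0],[73,0.38,0.73,0,0],[73,0,0,0,0]]';python3 -m crank '[[73,0,0,0,0.917],[73,0,0,0,0.917],[73,0,0,0,0.917],[73,0,0,0,0.917],[73,0,0,0,0.917],[73,0,0,0,0.917],[73,0,0,0,0.917],[73,0,0,0,0.917],[73,0,0,0,0.917],[73,0,0,0,0.917],[73,0,0,0,0.917],[73,0,0,0,0.913]]'; python3 -c "
from h import *
need(.486,-.399,.090,-94.7)"
```

```text
clock: 8.52
tcp_pos: [0.4843, -0.4085, 0.3058]
tool_rot: [-3.141, 0.015, 0.008]
contact_force: [-1.6, 0.9, -0.3]
finger_gap: 0.0623
clock: 10.02
tcp_pos: [0.485, -0.4025, 0.3094]
tool_rot: [2.123, -2.314, -0.002]
contact_force: [0.5, 0.8, -0.5]
finger_gap: 0.0622
clock 10.03 ang -94.9 turn -0.02 then tx -0.060 ty -0.011 tz 3.657 tcp [ 0.485  -0.4025  0.3094] F [ 0.5  0.8 -0.5] gap 0.0622 j7 -1.04
```

```bash
python3 -m crank '[[73,-0.06,0,0.7,0],[73,0,0,0.7,0],[73,0,0,0.7,0],[73,0,0,0.7,0],[73,0,0,0.5,0],[73,0,0,0.25,0],[73,0,0,0.14,0],[73,0,0,0,0]]'; python3 -m crank '[[0,0,0,0,0],[0,0,0,0,0],[0,0,0,0,0],[0,0,0,0,0]]' 60;python3 -m crank '[[0,0,0,-0.3,0],[0,0,0,-0.7,0],[0,0,0,-0.7,0],[0,0,0,-0.5,0],[0,0,0,0,0]]'
```

```text
clock: 11.02
tcp_pos: [0.4868, -0.3988, 0.0889]
tool_rot: [2.131, -2.308, 0.001]
contact_force: [0.3, -0.8, -0.9]
finger_gap: 0.0623
clock: 11.52
tcp_pos: [0.4879, -0.3992, 0.0903]
tool_rot: [-2.131, 2.308, -0.005]
contact_force: [-0.1, 0.3, 5.6]
finger_gap: 0.0487
clock: 12.15
tcp_pos: [0.4882, -0.3995, 0.2244]
tool_rot: [-2.131, 2.307, -0.011]
contact_force: [0.8, 0.1, -2.0]
finger_gap: 0.0485
```

```bash
python3 -m crank '[[0,0,0,-0.3,-0.925],[0,0,0,0,-0.925],[0,0,0,0,-0.925],[0,0,0,0,-0.925],[0,0,0,0,-0.925],[0,0,0,0,-0.925],[0,0,0,0,-0.925],[0,0,0,0,-0.925],[0,0,0,0,-0.925],[0,0,0,0,-0.925],[0,0,0,0,-0.925],[0,0,0,0,-0.925]]'; python3 -m crank '[[0,-0.06,-0.7,0,0],[0,-0.06,-0.7,0,0],[0,-0.06,-0.7,0,0],[0,-0.06,-0.7,0,0],[0,-0.06,-0.7,0,0],[0,-0.06,-0.7,0,0],[0,-0.06,-0.7,0,0],[0,-0.06,-0.7,0,0],[0,-0.06,-0.7,0,0],[0,-0.06,-0.7,0,0],[0,-0.06,-0.7,0,0],[0,0,-0.44,0,0]]';python3 -m crank '[[0,0,0,0,0],[0,0,0,0,0]]'; python3 -c "
from h import *
need(.446,.089,.0935,0.7)"
```

```text
clock: 13.65
tcp_pos: [0.4859, -0.398, 0.2367]
tool_rot: [-3.139, -0.03, 0.005]
contact_force: [-0.6, 0.1, -1.8]
finger_gap: 0.0486
clock: 15.15
tcp_pos: [0.4384, 0.0913, 0.2375]
tool_rot: [3.141, 0.028, -0.004]
contact_force: [0.8, 0.3, -0.9]
finger_gap: 0.0488
clock: 15.4
tcp_pos: [0.4397, 0.0879, 0.2377]
tool_rot: [3.14, 0.021, -0.003]
contact_force: [0.1, -1.2, -0.4]
finger_gap: 0.0485
clock 15.40 ang 0.8 turn 0.01 then tx 0.105 ty -0.017 tz 2.403 tcp [0.4397 0.0879 0.2377] F [ 0.1 -1.2 -0.4] gap 0.0485 j7 -0.39
```

```bash
python3 -m crank '[[0,0.1,0,0.6,0],[0,0,0,0.7,0],[0,0,0,0.6,0],[0,0,0,0.3,0],[0,0,0,0.12,0],[0,0,0,0.06,0],[0,0,0,0,0],[0,0,0,0,0]]'; python3 -m crank '[[75,0,0,0,0],[75,0,0,0,0],[75,0,0,0,0],[75,0,0,-0.3,0],[75,0,0,-0.7,0],[75,0,0,-0.7,0],[75,0,0,-0.7,0],[75,0,0.7,0,0],[75,0,0.7,0,0],[75,0,0.7,0,0],[75,0,0.7,0,0],[75,0,0,0,0]]'
python3 - <<'E'
from h import *
c=shot('top','t2.png');a=cv2.imread('pics/t2.png')
cv2.imwrite('pics/t2c.png',cv2.resize(a[75:255,70:310],(800,600),interpolation=cv2.INTER_CUBIC))
need(.65,-.027,.105,None)
E
```

```text
clock: 16.4
tcp_pos: [0.4467, 0.0893, 0.0964]
tool_rot: [-3.142, -0.022, -0.002]
contact_force: [-0.4, 0.3, -0.5]
finger_gap: 0.048
clock: 17.9
tcp_pos: [0.4482, -0.083, 0.2394]
tool_rot: [3.14, 0.01, -0.001]
contact_force: [-0.8, 0.4, 0.6]
finger_gap: 0.0643
clock 17.95 ang 0.6 turn 0.00 then tx 3.370 ty -0.852 tz 2.242 tcp [ 0.4484 -0.0803  0.2395] F [-0.6  1.9  0.2] gap 0.0641 j7 0.0
```

View pics/t2c.png

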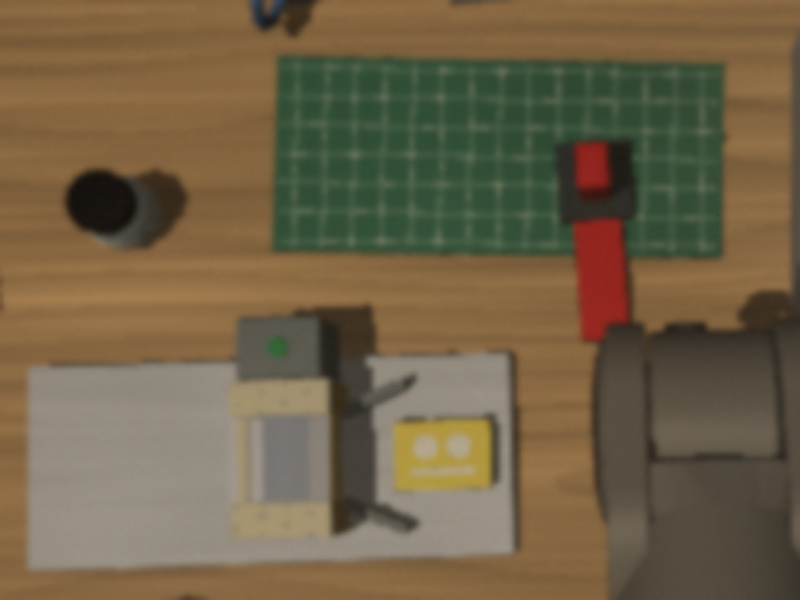

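Yellow lies on the in-feed at crop (443,455), square to the bed. The stick's handle top is at (593,168), with its tongue running down to (584,341).

Run:
```python
from h import *
c=load('top');P=lambda x,y,z:atz(c,70+x/3.3333,75+y/3.3333,z)
y=np.array([P(*q,.035) for q in [(394,422),(490,418),(493,486),(396,491)]]);print('yel',y.round(4),y.mean(0))
h=P(592,168,.073);print('handle',h)
for a,b in [((573,222),(584,341)),((620,220),(631,320))]:
    d=P(*b,.017)-P(*a,.017);print(np.degrees(np.arctan2(d[1],d[0])))
print('strip ends',P(412,378,.035),P(412,526,.035),'guard',P(232,382,.085),P(232,536,.085),P(334,536,.085),P(334,380,.085))
```

```text
yel [[0.4697 0.1216 0.035 ]
 [0.4713 0.0518 0.035 ]
 [0.4219 0.0502 0.035 ]
 [0.4197 0.1205 0.035 ]] [0.44566233 0.08601977 0.035     ]
handle [ 0.64627794 -0.02646735  0.073     ]
-175.67801607133316
-174.80523058754673
strip ends [0.50154988 0.10828824 0.035     ] [0.3942394  0.10905963 0.035     ] guard [0.49788973 0.22538919 0.085     ] [0.39169162 0.22516678 0.085     ] [0.39020462 0.15529878 0.085     ] [0.49795494 0.15496197 0.085     ]
```

```bash
python3 -m crank '[[75,0.66,-0.18,0,0],[75,0.66,-0.18,0,0],[75,0.66,-0.18,0,0],[75,0.66,-0.18,0,0],[75,0.66,-0.18,0,0]]';python3 -m crank '[[75,0,0,0,-0.915],[75,0,0,0,-0.915],[75,0,0,0,-0.915],[75,0,0,0,-0.915],[75,0,0,0,-0.915],[75,0,0,0,-0.915],[75,0,0,0,-0.915],[75,0,0,0,-0.915],[75,0,0,0,-0.915],[75,0,0,0,-0.915],[75,0,0,0,-0.915],[75,0,0,0,-0.915]]'; python3 -m crank '[[75,0,0,0,0],[75,0,0,0,0]]';python3 -c "
from h import *
need(.647,-.0265,.105,95)"
```

```text
clock: 18.58
tcp_pos: [0.6469, -0.0193, 0.2396]
tool_rot: [-3.14, -0.027, 0.0]
contact_force: [0.3, 0.1, -0.0]
finger_gap: 0.0641
clock: 20.08
tcp_pos: [0.6456, -0.0197, 0.2399]
tool_rot: [-2.11, -2.327, -0.001]
contact_force: [0.4, 1.0, 0.2]
finger_gap: 0.0641
clock: 20.32
tcp_pos: [0.6457, -0.0208, 0.2397]
tool_rot: [-2.119, -2.319, -0.001]
contact_force: [0.0, -0.1, 0.2]
finger_gap: 0.0642
clock 20.32 ang 95.2 turn 0.02 then tx -0.096 ty 0.013 tz 2.245 tcp [ 0.6457 -0.0208  0.2397] F [ 0.  -0.1  0.2] gap 0.0642 j7 1.27
```

```bash
python3 -m crank '[[75,-0.1,0,0.6,0],[75,0,0,0.7,0],[75,0,0,0.6,0],[75,0,0,0.3,0],[75,0,0,0.05,0],[75,0,0,0,0],[0,0,0,0,0],[0,0,0,0,0],[0,0,0,0,0],[0,0,0,0,0]]' 80;python3 -m crank '[[0,0,0,-0.3,0],[0,0,0,-0.6,0],[0,0,0,-0.6,0],[0,0,0,0,0]]';python3 - <<'E'
from h import *
need(.4475,-.079,.12,.7)
c=shot('side','s3.png');a=cv2.imread('pics/s3.png')
cv2.imwrite('pics/s3c.png',cv2.resize(a[100:340,120:440],(800,600),interpolation=cv2.INTER_CUBIC))
E
```

```text
clock: 21.58
tcp_pos: [0.6471, -0.0275, 0.106]
tool_rot: [2.117, 2.319, 0.003]
contact_force: [-0.9, 1.0, 5.1]
finger_gap: 0.023
clock: 22.08
tcp_pos: [0.6479, -0.027, 0.1985]
tool_rot: [2.116, 2.317, 0.008]
contact_force: [0.1, 0.2, -1.2]
finger_gap: 0.0232
clock 22.07 ang 95.2 turn 10.99 then tx -3.351 ty 0.825 tz 1.309 tcp [ 0.6479 -0.027   0.1985] F [ 0.1  0.2 -1.2] gap 0.0232 j7 1.26
```

View pics/s3c.png

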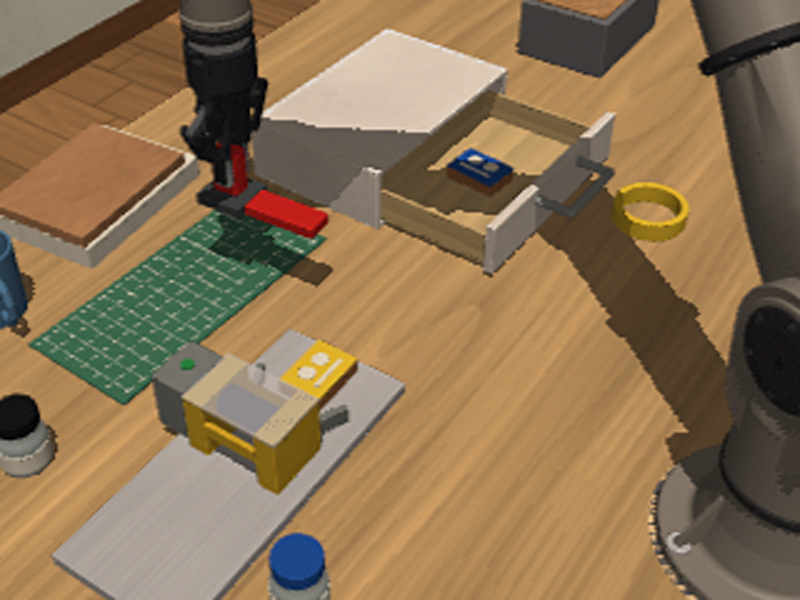

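The stick is held level at (245,180) and yellow waits at the entry (320,370).

```bash
python3 -m crank '[[0,0,0,0,0.915],[0,0,0,0,0.915],[0,0,0,0,0.915],[0,0,0,0,0.915],[0,0,0,0,0.915],[0,0,0,0,0.915],[0,0,0,0,0.915],[0,0,0,0,0.915],[0,0,0,0,0.915],[0,0,0,0,0.915],[0,0,0,0,0.915],[0,0,0,0,0.925]]';python3 -m crank '[[0,0,0.7,0,0],[0,0,0.2,0,0],[0,-0.7,0,0,0],[0,-0.7,0,0,0],[0,-0.7,0,0,0],[0,-0.7,0,0,0],[0,-0.5,0,0,0],[0,0,0,0,0],[0,0,0,0,0]]';python3 - <<'E'
from h import *
need(.4475,-.079,.122,.7)
c=shot('top','t4.png');a=cv2.imread('pics/t4.png')
cv2.imwrite('pics/t4c.png',cv2.resize(a[130:250,170:330],(800,600),interpolation=cv2.INTER_CUBIC))
E
```

```text
clock: 23.62
tcp_pos: [0.6449, -0.0283, 0.1923]
tool_rot: [3.141, 0.013, -0.008]
contact_force: [0.0, 0.2, -2.5]
finger_gap: 0.0231
clock: 24.75
tcp_pos: [0.4493, -0.0843, 0.1944]
tool_rot: [-3.141, -0.02, -0.0]
contact_force: [0.3, -0.2, -1.9]
finger_gap: 0.0231
clock 24.75 ang 0.7 turn 0.00 then tx -0.028 ty -0.089 tz 1.207 tcp [ 0.4493 -0.0843  0.1944] F [ 0.3 -0.2 -1.9] gap 0.0231 j7 -0.04
```

View pics/t4c.png

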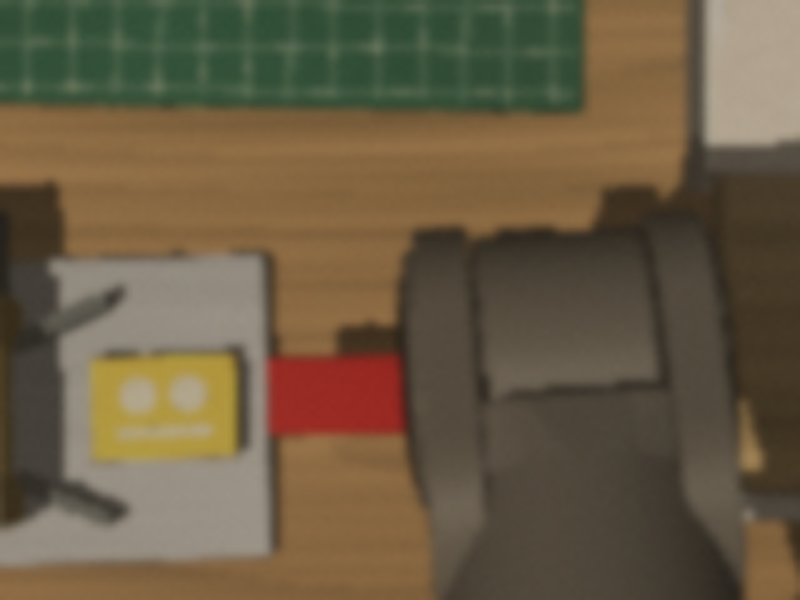

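Run:
```python
from h import *
c=load('top')
for x,y in [(275,362),(275,395),(275,430),(390,360),(390,395),(390,430)]:
    p=atd(c,170+x/5,130+y/5); print(p.round(4), atz(c,170+x/5,130+y/5,.1055).round(4))
```

```text
[0.4638 0.0269 0.106 ] [0.4639 0.027  0.1055]
[0.4489 0.0273 0.1036] [0.4489 0.0271 0.1055]
[0.4331 0.0273 0.1056] [0.4331 0.0273 0.1055]
[ 0.4638 -0.0252  0.1046] [ 0.4638 -0.0252  0.1055]
[ 0.4479 -0.025   0.1066] [ 0.4479 -0.025   0.1055]
[ 0.4321 -0.0247  0.1034] [ 0.4321 -0.0247  0.1055]
```

```bash
python3 -m crank '[[0,-0.04,0.05,0.5,0],[0,0,0,0.5,0],[0,0,0,0.2,0],[0,0,0,0.05,0],[0,0,0,0,0]]';python3 -c "
from h import *
need(.4465,-.08,.1195,.7)"; python3 -m crank '[[0,0,-0.2,0,0],[0,0,-0.2,0,0],[0,0,-0.2,0,0],[0,0,-0.2,0,0],[0,0,-0.2,0,0],[0,0,-0.2,0,0],[0,0,0,0,0]]';python3 -c "
from h import *
need(.445,.1215,.1195,.7)"
```

```text
clock: 25.42
tcp_pos: [0.4477, -0.0872, 0.1203]
tool_rot: [3.141, 0.021, 0.002]
contact_force: [0.8, -0.5, -1.4]
finger_gap: 0.0233
clock 25.43 ang 0.8 turn 0.01 then tx -0.018 ty -0.121 tz 0.014 tcp [ 0.4477 -0.0872  0.1203] F [ 0.8 -0.5 -1.4] gap 0.0233 j7 -0.12
clock: 26.3
tcp_pos: [0.4457, -0.0137, 0.1197]
tool_rot: [-3.141, -0.025, 0.0]
contact_force: [-0.2, -0.6, -1.3]
finger_gap: 0.0232
clock 26.30 ang 0.9 turn 0.02 then tx 0.017 ty -2.253 tz 0.003 tcp [ 0.4457 -0.0137  0.1197] F [-0.2 -0.6 -1.3] gap 0.0232 j7 -0.28
```

Next I push to the end, in two stages with the force read in between.

```bash
python3 -m crank '[[0,0,-0.2,0,0],[0,0,-0.2,0,0],[0,0,-0.2,0,0],[0,0,-0.2,0,0],[0,0,-0.2,0,0],[0,0,-0.1,0,0]]';python3 -c "
from h import *
need(.445,.1215,.1195,.7)"
```

```text
clock: 27.05
tcp_pos: [0.4449, 0.0518, 0.1198]
tool_rot: [-3.141, -0.023, -0.0]
contact_force: [0.1, -1.5, -0.2]
finger_gap: 0.0232
clock 27.05 ang 0.8 turn 0.01 then tx 0.016 ty -1.162 tz 0.005 tcp [0.4449 0.0518 0.1198] F [ 0.1 -1.5 -0.2] gap 0.0232 j7 -0.44
```

```bash
python3 -m crank '[[0,0,-0.2,0,0],[0,0,-0.2,0,0],[0,0,-0.2,0,0],[0,0,-0.2,0,0],[0,0,-0.2,0,0],[0,0,-0.18,0,0],[0,0,0,0,0]]';python3 - <<'E'
from h import *
need(.445,.1215,.1195,.7)
c=shot('top','t5.png');a=cv2.imread('pics/t5.png')
cv2.imwrite('pics/t5c.png',cv2.resize(a[150:270,70:230],(800,600),interpolation=cv2.INTER_CUBIC))
E
```

```text
clock: 27.92
tcp_pos: [0.4439, 0.1229, 0.1198]
tool_rot: [-3.14, -0.024, -0.001]
contact_force: [0.2, 0.2, -2.1]
finger_gap: 0.0229
clock 27.93 ang 0.9 turn 0.02 then tx 0.017 ty 0.024 tz 0.006 tcp [0.4439 0.1229 0.1198] F [ 0.2  0.2 -2.1] gap 0.0229 j7 -0.61
```

View pics/t5c.png

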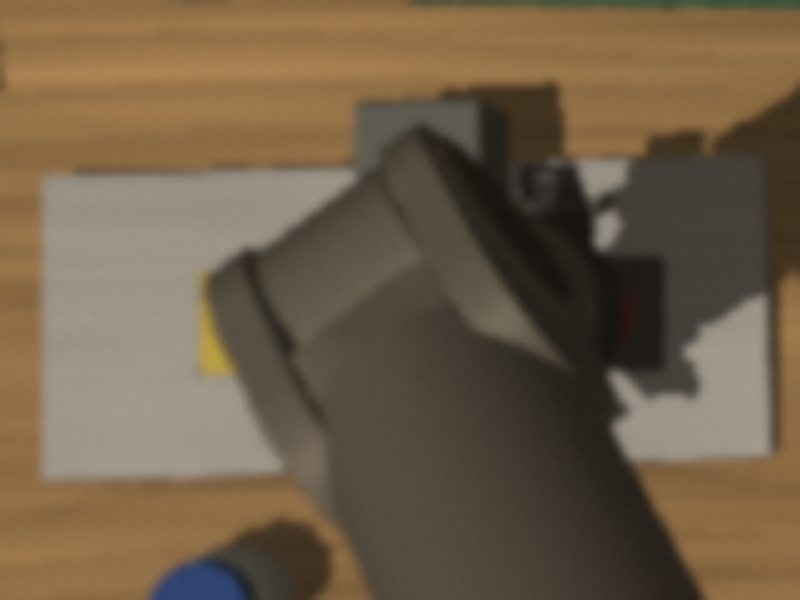

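Run:
```python
from h import *
c=load('top');p=atz(c,70+198/5,150+322/5,.035);print(p,'rear y',p[1]-.07)
```

```text
[0.44258281 0.31037987 0.035     ] rear y 0.24037987023706336
```

Yellow is clear of the guard: its rear is at y≈0.240 and the exit at 0.225. I withdraw and lay the stick on the mat.

```bash
python3 -m crank '[[0,0,0.3,0,0],[0,0,0.4,0,0],[0,0,0.5,0,0],[0,0,0.5,0,0],[0,0,0.5,0,0],[0,0,0.5,0,0],[0,0,0.5,0,0],[0,0,0.2,-0.5,0],[0,0,0,-0.7,0],[0,0,0,0,0]]';python3 -m crank '[[0,0.7,0,0,0],[0,0.7,0,0,0],[0,0.7,0,0,0],[0,0.7,0,0,0],[0,0.7,0,0,0],[0,0,-0.7,0,0],[0,0,-0.2,0,0],[0,0,0,0,0],[0,0,0,0,0]]';python3 -c "
from h import *
need(.66,-.03,.107,.7)"
```

```text
clock: 29.22
tcp_pos: [0.449, -0.0834, 0.1946]
tool_rot: [3.139, 0.017, 0.012]
contact_force: [0.5, -0.7, -2.7]
finger_gap: 0.0231
clock: 30.35
tcp_pos: [0.6556, -0.0282, 0.1911]
tool_rot: [3.139, 0.017, -0.002]
contact_force: [0.6, -0.2, -1.5]
finger_gap: 0.0231
clock 30.35 ang 0.6 turn -0.01 then tx 0.074 ty 0.031 tz 1.401 tcp [ 0.6556 -0.0282  0.1911] F [ 0.6 -0.2 -1.5] gap 0.0231 j7 -0.24
```

```bash
python3 -m crank '[[0,0.07,0,0.6,0],[0,0,0,0.5,0],[0,0,0,0.2,0],[0,0,0,0.1,0],[0,0,0,0,0],[0,0,0,0,0],[75,0,0,0,0],[75,0,0,0,0],[75,0,0,0,0]]';python3 -m crank '[[75,0,0,-0.5,0],[75,0,0,-0.7,0],[75,0,0,-0.7,0],[75,0,0,-0.6,0],[75,-0.4,0.7,0,0],[75,-0.4,0.7,0,0],[75,-0.4,0.7,0,0],[75,-0.4,0.7,0,0],[75,-0.4,0.7,0,0],[75,-0.4,0.7,0,0],[75,-0.4,0.7,0,0]]';python3 -m crank '[[75,0,0,0,0.95],[75,0,0,0,0.95],[75,0,0,0,0.95],[75,0,0,0,0.95],[75,0,0,0,0.95],[75,0,0,0,0.95],[75,0,0,0,0.95],[75,0,0,0,0.95],[75,0,0,0,0.95],[75,0,0,0,0.95],[75,0,0,0,0.95],[75,0,0,0,0.92]]';python3 - <<'E'
from h import *
need(.492,-.3195,.0875,-97)
c=shot('top','t6.png');a=cv2.imread('pics/t6.png')
cv2.imwrite('pics/t6c.png',cv2.resize(a[70:290,70:460],(800,451),interpolation=cv2.INTER_CUBIC))
E
```

```text
clock: 31.48
tcp_pos: [0.6604, -0.0257, 0.1082]
tool_rot: [3.141, 0.021, 0.001]
contact_force: [-0.7, -0.8, -1.4]
finger_gap: 0.0639
clock: 32.85
tcp_pos: [0.4951, -0.3232, 0.258]
tool_rot: [3.141, 0.021, 0.001]
contact_force: [-0.5, -0.6, -0.1]
finger_gap: 0.064
clock: 34.35
tcp_pos: [0.4961, -0.3217, 0.2579]
tool_rot: [-2.077, 2.356, -0.0]
contact_force: [0.8, 0.2, 0.5]
finger_gap: 0.0641
clock 34.35 ang -97.2 turn -0.02 then tx -0.027 ty 0.072 tz 2.839 tcp [ 0.4961 -0.3217  0.2579] F [0.8 0.2 0.5] gap 0.0641 j7 -1.24
```

View pics/t6c.png

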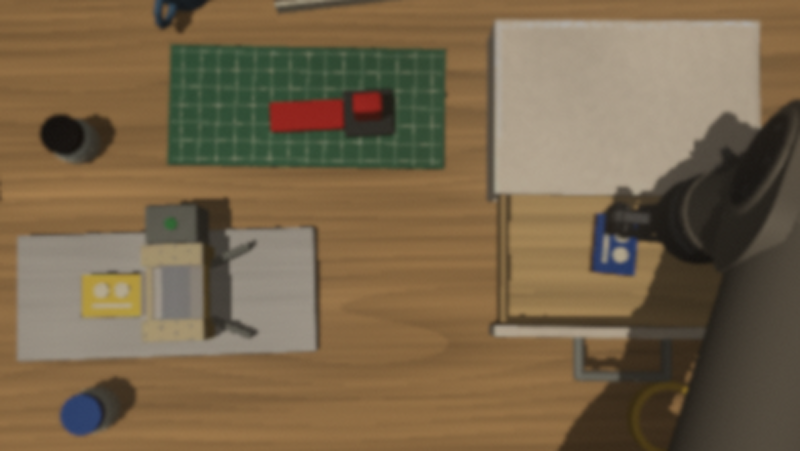

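Yellow at (112,296) lies fully beyond the guard, the stick lies on the mat with its handle at (367,104), and both jars stand. I take blue next.

```bash
python3 -m crank '[[75,-0.03,0.07,0.7,0],[75,0,0,0.7,0],[75,0,0,0.7,0],[75,0,0,0.4,0],[75,0,0,0.2,0],[75,0,0,0.12,0],[75,0,0,0,0],[0,0,0,0,0],[0,0,0,0,0],[0,0,0,0,0],[0,0,0,0,0]]' 60;python3 -m crank '[[0,0,0,-0.3,0],[0,0,0,-0.7,0],[0,0,0,-0.7,0],[0,0,0,-0.8,0],[0,0,0,0,0]]';python3 -m crank '[[0,0,0,0,-0.95],[0,0,0,0,-0.95],[0,0,0,0,-0.95],[0,0,0,0,-0.95],[0,0,0,0,-0.95],[0,0,0,0,-0.95],[0,0,0,0,-0.95],[0,0,0,0,-0.95],[0,0,0,0,-0.95],[0,0,0,0,-0.95],[0,0,0,0,-0.95],[0,0,0,0,-0.92]]'; python3 -c "
from h import *
need(.446,.088,.0935,0.7)"
```

```text
clock: 35.78
tcp_pos: [0.4931, -0.3201, 0.09]
tool_rot: [-2.082, 2.352, -0.005]
contact_force: [-1.2, 0.6, 5.6]
finger_gap: 0.0489
clock: 36.4
tcp_pos: [0.4943, -0.3207, 0.2441]
tool_rot: [-2.08, 2.35, -0.016]
contact_force: [-0.3, -0.1, -0.3]
finger_gap: 0.0489
clock: 37.9
tcp_pos: [0.491, -0.3193, 0.2373]
tool_rot: [-3.14, -0.028, 0.004]
contact_force: [-0.2, 0.5, -0.9]
finger_gap: 0.0486
clock 37.90 ang 1.0 turn 0.04 then tx -0.667 ty -6.797 tz 2.396 tcp [ 0.491  -0.3193  0.2373] F [-0.2  0.5 -0.9] gap 0.0486 j7 0.33
```

```bash
python3 -m crank '[[0,-0.067,-0.68,0,0],[0,-0.067,-0.68,0,0],[0,-0.067,-0.68,0,0],[0,-0.067,-0.68,0,0],[0,-0.067,-0.68,0,0],[0,-0.067,-0.68,0,0],[0,-0.067,-0.68,0,0],[0,-0.067,-0.68,0,0],[0,-0.067,-0.68,0,0],[0,-0.067,-0.68,0,0],[0,0,0,0,0],[0,0,0,0,0]]'; python3 -c "
from h import *
need(.446,.088,.0935,0.7)"
```

```text
clock: 39.4
tcp_pos: [0.446, 0.087, 0.2378]
tool_rot: [3.14, 0.021, -0.003]
contact_force: [1.0, 0.9, -1.0]
finger_gap: 0.0486
clock 39.40 ang 0.7 turn 0.01 then tx 0.001 ty -0.017 tz 2.406 tcp [0.446  0.087  0.2378] F [ 1.   0.9 -1. ] gap 0.0486 j7 -0.42
```

Blue goes down, then I release, rise and move over yellow on the out-feed.

```bash
python3 -m crank '[[0,0,0,0.6,0],[0,0,0,0.7,0],[0,0,0,0.6,0],[0,0,0,0.3,0],[0,0,0,0.12,0],[0,0,0,0.06,0],[0,0,0,0,0],[0,0,0,0,0]]'; python3 -m crank '[[75,0,0,0,0],[75,0,0,0,0],[75,0,0,0,0],[75,0,0,-0.3,0],[75,0,0,-0.7,0],[75,0,0,-0.7,0],[75,0,0,-0.7,0],[75,0,-0.62,0,0],[75,0,-0.62,0,0],[75,0,-0.62,0,0],[75,0,-0.62,0,0],[75,0,-0.62,0,0]]'
python3 - <<'E'
from h import *
need(.443,.2755,.0925,0.7)
c=load('top');f=390/800
# yellow corners in t6c
y=np.array([atz(c,70+x*f,70+v*f,.035) for x,v in [(82,276),(140,274),(141,316),(84,319)]]);print(y.round(4),y.mean(0))
E
```

```text
clock: 40.4
tcp_pos: [0.4471, 0.0878, 0.0964]
tool_rot: [3.142, 0.02, 0.003]
contact_force: [-0.1, 1.0, -0.9]
finger_gap: 0.0487
clock: 41.9
tcp_pos: [0.444, 0.2748, 0.2396]
tool_rot: [3.141, 0.02, 0.0]
contact_force: [-0.4, 0.2, 0.1]
finger_gap: 0.0638
clock 41.90 ang 0.7 turn 0.00 then tx -0.016 ty -0.012 tz 2.452 tcp [0.444  0.2748 0.2396] F [-0.4  0.2  0.1] gap 0.0638 j7 -0.87
[[0.4663 0.3096 0.035 ]
 [0.4673 0.242  0.035 ]
 [0.4179 0.2407 0.035 ]
 [0.4159 0.307  0.035 ]] [0.44184328 0.27483048 0.035     ]
```

```bash
python3 -m crank '[[75,-0.03,0,0.7,0],[75,0,0,0.7,0],[75,0,0,0.6,0],[75,0,0,0.3,0],[75,0,0,0.12,0],[75,0,0,0.03,0],[75,0,0,0,0],[0,0,0,0,0],[0,0,0,0,0],[0,0,0,0,0],[0,0,0,0,0]]' 60;python3 -m crank '[[0,0,0,-0.3,0],[0,0,0,-0.7,0],[0,0,0,-0.7,0],[0,0,0,-0.8,0],[0,0,0,0,0]]';python3 -c "
from h import *
need(.486,-.397,.0915,-94.7)
need(.486,-.397,.0915)"
```

```text
clock: 43.28
tcp_pos: [0.4431, 0.2745, 0.0941]
tool_rot: [-3.14, -0.02, -0.004]
contact_force: [0.6, -0.6, 5.5]
finger_gap: 0.0482
clock: 43.9
tcp_pos: [0.4437, 0.2759, 0.2476]
tool_rot: [-3.137, -0.021, -0.013]
contact_force: [0.4, 0.1, -1.3]
finger_gap: 0.0487
clock 43.90 ang 0.8 turn 11.11 then tx 11.119 ty -1.622 tz 2.602 tcp [0.4437 0.2759 0.2476] F [ 0.4  0.1 -1.3] gap 0.0487 j7 -0.87
clock 43.90 ang 0.8 turn 0.00 then tx 0.555 ty 11.223 tz 2.602 tcp [0.4437 0.2759 0.2476] F [ 0.4  0.1 -1.3] gap 0.0487 j7 -0.87
```

```bash
python3 -m crank '[[0,0.035,0.7,0,0],[0,0.035,0.7,0,0],[0,0.035,0.7,0,0],[0,0.035,0.7,0,0],[0,0.035,0.7,0,0],[0,0.035,0.7,0,0],[0,0.035,0.7,0,0],[0,0.035,0.7,0,0]]';python3 -m crank '[[0,0.035,0.7,0,0],[0,0.035,0.7,0,0],[0,0.035,0.7,0,0],[0,0.035,0.7,0,0],[0,0.035,0.7,0,0],[0,0.035,0.7,0,0],[0,0.035,0.7,0,0],[0,0.035,0.7,0,0]]';python3 -m crank '[[0,0,0,0,0.925],[0,0,0,0,0.925],[0,0,0,0,0.925],[0,0,0,0,0.925],[0,0,0,0,0.925],[0,0,0,0,0.925],[0,0,0,0,0.925],[0,0,0,0,0.925],[0,0,0,0,0.925],[0,0,0,0,0.925],[0,0,0,0,0.925],[0,0,0,0,0.925]]';python3 -c "
from h import *
need(.486,-.397,.0915,-94.7)"
```

```text
clock: 44.9
tcp_pos: [0.4625, -0.0633, 0.2421]
tool_rot: [3.142, 0.021, -0.003]
contact_force: [0.8, 0.6, -0.8]
finger_gap: 0.0477
clock: 45.9
tcp_pos: [0.484, -0.3987, 0.2417]
tool_rot: [-3.14, -0.021, 0.003]
contact_force: [0.5, -0.4, -1.2]
finger_gap: 0.0483
clock: 47.4
tcp_pos: [0.484, -0.3971, 0.2416]
tool_rot: [2.125, -2.314, -0.004]
contact_force: [-0.9, -0.2, -0.6]
finger_gap: 0.0482
clock 47.40 ang -94.9 turn -0.02 then tx -0.005 ty -0.033 tz 2.501 tcp [ 0.484  -0.3971  0.2416] F [-0.9 -0.2 -0.6] gap 0.0482 j7 -1.1
```

```bash
python3 -m crank '[[0,0,-0.03,0.7,0],[0,0,0,0.7,0],[0,0,0,0.6,0],[0,0,0,0.3,0],[0,0,0,0.15,0],[0,0,0,0.05,0],[0,0,0,0,0],[73,0,0,0,0],[73,0,0,0,0],[73,0,0,0,0]]';python3 -m crank '[[73,0,0,-0.3,0],[73,0,0,-0.7,0],[73,0,0,-0.7,0],[73,0,0,-0.7,0],[73,0,0,0,0]]';python3 -m crank '[[73,0,0,0,-0.925],[73,0,0,0,-0.925],[73,0,0,0,-0.925],[73,0,0,0,-0.925],[73,0,0,0,-0.925],[73,0,0,0,-0.925],[73,0,0,0,-0.925],[73,0,0,0,-0.925],[73,0,0,0,-0.925],[73,0,0,0,-0.925],[73,0,0,0,-0.925],[73,0,0,0,-0.925]]';python3 -m crank '[[73,0,-0.7,0,0],[73,0,-0.7,0,0],[73,0,-0.7,0,0],[73,0,-0.7,0,0]]'
python3 - <<'E'
from h import *
need(.66,-.026,.106,.7)
c=shot('top','t7.png');a=cv2.imread('pics/t7.png')
cv2.imwrite('pics/t7c.png',cv2.resize(a[70:290,70:460],(800,451),interpolation=cv2.INTER_CUBIC))
E
```

```text
clock: 48.65
tcp_pos: [0.4867, -0.3981, 0.0932]
tool_rot: [-2.129, 2.31, -0.002]
contact_force: [0.3, -0.5, 0.7]
finger_gap: 0.0626
clock: 49.28
tcp_pos: [0.4888, -0.3992, 0.2432]
tool_rot: [-2.128, 2.308, -0.018]
contact_force: [0.4, -0.3, -0.4]
finger_gap: 0.062
clock: 50.78
tcp_pos: [0.486, -0.3977, 0.2364]
tool_rot: [-3.141, -0.028, 0.002]
contact_force: [0.2, -0.0, 0.3]
finger_gap: 0.0622
clock: 51.28
tcp_pos: [0.4837, -0.2285, 0.2366]
tool_rot: [-3.142, -0.02, 0.001]
contact_force: [0.5, -0.1, 0.2]
finger_gap: 0.0619
clock 51.27 ang 0.7 turn 0.00 then tx 2.979 ty -3.338 tz 2.176 tcp [ 0.4837 -0.2285  0.2366] F [ 0.5 -0.1  0.2] gap 0.0619 j7 0.18
```

View pics/t7c.png

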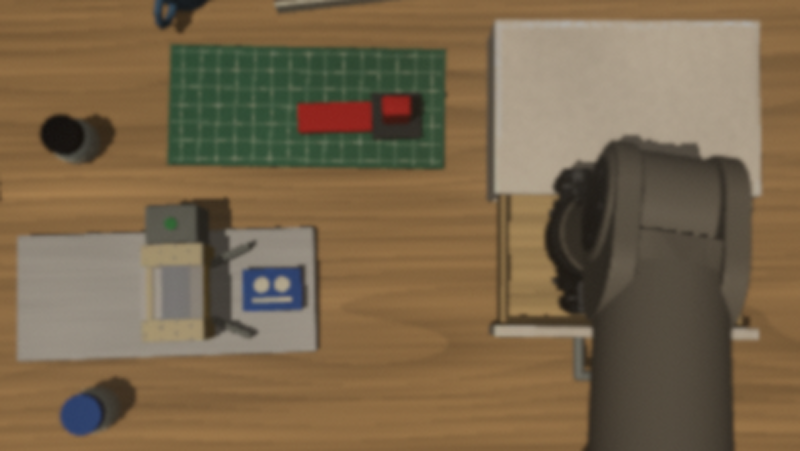

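The stick has been knocked about 35 mm toward −y: its handle is now at (396,105), its tongue end at (298,118). Blue sits square on the in-feed at (273,289).

Run:
```python
from h import *
c=load('top');f=390/800;P=lambda x,y,z:atz(c,70+x*f,70+y*f,z)
old=P(367,103.5,.073);new=P(396,105,.073);print('handle',new,'old',old)
for a,b in [((372,101.5),(298,103.5)),((372,131),(299,133))]:
    d=P(*b,.017)-P(*a,.017);print(np.degrees(np.arctan2(d[1],d[0])))
# red segmentation of tongue
im=c['pixels'].astype(int);m=((im[...,0]>110)&(im[...,1]<60)&(im[...,2]<60)).astype(np.uint8);m[:100]=0;m[160:]=0;m[:,:200]=0;m[:,290:]=0
ys,xs=np.nonzero(m);print(xs.min(),xs.max(),ys.min(),ys.max())
print('tip',P(298,118,.017)); 
y=np.array([P(x,v,.035) for x,v in [(244,269),(301,267),(303,309),(245,311)]]);print(y.mean(0))
need(new[0],new[1],.106,.7)
```

```text
handle [ 0.65568014 -0.06325289  0.073     ] old [ 0.65805643 -0.02977509  0.073     ]
90.54206737082663
90.55175590810254
215 269 117 133
tip [0.65382142 0.05562072 0.017     ]
[0.44659057 0.08545063 0.035     ]
clock 51.33 ang 1.3 turn 0.07 then tx 2.889 ty -2.581 tz 2.183 tcp [ 0.4843 -0.2202  0.237 ] F [-0.1  6.   0.2] gap 0.0621 j7 0.18
```

```bash
python3 -m crank '[[75,0.58,-0.5,0,0],[75,0.58,-0.5,0,0],[75,0.58,-0.5,0,0],[75,0.58,-0.5,0,0],[75,0.58,-0.5,0,0],[75,0,0,0,0],[75,0,0,0,0]]'; python3 -c "
from h import *
need(.657,-.0635,.106,.7)"
```

```text
clock: 52.2
tcp_pos: [0.6558, -0.0782, 0.2361]
tool_rot: [3.141, 0.021, -0.002]
contact_force: [-1.3, -1.0, -0.4]
finger_gap: 0.0641
clock 52.20 ang 0.8 turn 0.01 then tx 0.022 ty -0.244 tz 2.169 tcp [ 0.6558 -0.0782  0.2361] F [-1.3 -1.  -0.4] gap 0.0641 j7 -0.16
```

```bash
python3 -m crank '[[75,0.02,-0.24,0.6,0],[75,0,0,0.7,0],[75,0,0,0.5,0],[75,0,0,0.3,0],[75,0,0,0.06,0],[75,0,0,0,0],[0,0,0,0,0],[0,0,0,0,0],[0,0,0,0,0],[0,0,0,0,0]]' 80;python3 -m crank '[[0,0,0,-0.3,0],[0,0,0,-0.6,0],[0,0,0,-0.6,0],[0,0,0.3,0,0],[0,-0.7,0,0,0],[0,-0.7,0,0,0],[0,-0.7,0,0,0],[0,-0.7,0,0,0],[0,-0.65,0,0,0],[0,0,0,0,0],[0,0,0,0,0]]';python3 - <<'E'
from h import *
need(.4475,-.083,.120,.7)
c=shot('top','t8.png');a=cv2.imread('pics/t8.png')
cv2.imwrite('pics/t8c.png',cv2.resize(a[130:250,170:330],(800,600),interpolation=cv2.INTER_CUBIC))
E
```

```text
clock: 53.45
tcp_pos: [0.658, -0.0631, 0.1083]
tool_rot: [3.141, 0.021, 0.003]
contact_force: [-0.3, 0.3, 3.6]
finger_gap: 0.0233
clock: 54.82
tcp_pos: [0.4507, -0.0849, 0.1969]
tool_rot: [3.141, 0.018, 0.001]
contact_force: [1.0, -0.6, -2.2]
finger_gap: 0.0228
clock 54.83 ang 0.7 turn -0.00 then tx -0.053 ty -0.032 tz 1.281 tcp [ 0.4507 -0.0849  0.1969] F [ 1.  -0.6 -2.2] gap 0.0228 j7 -0.07
```

View pics/t8c.png

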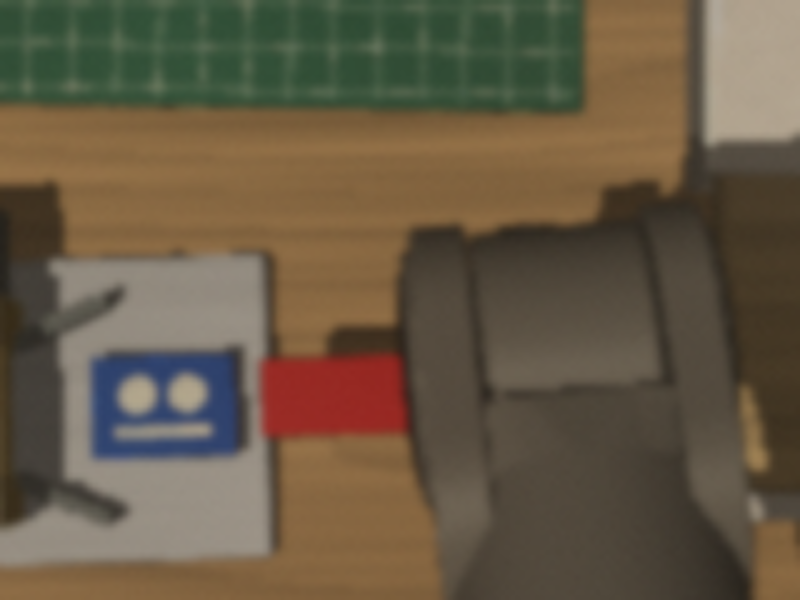

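Run:
```python
from h import *
c=load('top')
z=[atd(c,170+x/5,130+y/5)[2] for x in range(275,400,5) for y in range(365,430,5)];print(np.median(z))
for x,y in [(262,362),(262,397),(262,434),(395,358),(395,432)]: print(atz(c,170+x/5,130+y/5,np.median(z)).round(4))
```

```text
0.10605832388988468
[0.464  0.0328 0.1061]
[0.4481 0.033  0.1061]
[0.4314 0.0332 0.1061]
[ 0.4646 -0.0275  0.1061]
[ 0.4312 -0.027   0.1061]
```

```bash
python3 -m crank '[[0,-0.04,0,0.5,0],[0,0,0,0.5,0],[0,0,0,0.2,0],[0,0,0,0.06,0],[0,0,0,0,0]]'; python3 -m crank '[[0,0,-0.2,0,0],[0,0,-0.2,0,0],[0,0,-0.2,0,0],[0,0,-0.2,0,0],[0,0,-0.2,0,0],[0,0,-0.2,0,0],[0,0,0,0,0]]';python3 -c "
from h import *
need(.4445,.118,.1213,.7)"
```

```text
clock: 55.5
tcp_pos: [0.4491, -0.0839, 0.122]
tool_rot: [-3.141, -0.021, -0.002]
contact_force: [-0.5, -0.2, -1.6]
finger_gap: 0.0233
clock: 56.38
tcp_pos: [0.4471, -0.0103, 0.1215]
tool_rot: [-3.141, -0.025, -0.0]
contact_force: [0.6, -0.2, -1.3]
finger_gap: 0.0232
clock 56.38 ang 0.9 turn 0.02 then tx -0.017 ty -2.139 tz 0.003 tcp [ 0.4471 -0.0103  0.1215] F [ 0.6 -0.2 -1.3] gap 0.0232 j7 -0.32
```

```bash
python3 -m crank '[[0,-0.02,-0.2,0,0],[0,0,-0.2,0,0],[0,0,-0.2,0,0],[0,0,-0.2,0,0],[0,0,-0.2,0,0]]'; python3 -m crank '[[0,0,-0.2,0,0],[0,0,-0.2,0,0],[0,0,-0.2,0,0],[0,0,-0.2,0,0],[0,0,-0.2,0,0],[0,0,-0.15,0,0],[0,0,0,0,0]]';python3 - <<'E'
from h import *
need(.4445,.118,.1213,.7)
c=shot('top')
im=c['pixels'].astype(int);m=(im[...,2]>im[...,0]+40);m[:200]=0;m[232:]=0;m[:,:75]=0;m[:,135:]=0
ys,xs=np.nonzero(m);print(xs.min(),xs.max(),ys.min(),ys.max());p=atz(c,xs.min(),213,.035);print(p,'rear',p[1]-.07)
E
```

```text
clock: 57.0
tcp_pos: [0.4452, 0.0489, 0.1215]
tool_rot: [-3.142, -0.021, 0.0]
contact_force: [0.0, -0.7, -2.6]
finger_gap: 0.0231
clock: 57.88
tcp_pos: [0.4443, 0.1182, 0.1216]
tool_rot: [-3.141, -0.023, -0.0]
contact_force: [0.1, 0.6, -1.9]
finger_gap: 0.0235
clock 57.88 ang 0.8 turn 0.02 then tx 0.004 ty 0.003 tz 0.005 tcp [0.4443 0.1182 0.1216] F [ 0.1  0.6 -1.9] gap 0.0235 j7 -0.63
111 118 206 224
[0.44587951 0.30706889 0.035     ] rear 0.23706889269047232
```

Blue is out of the guard, with its rear at about 0.237. I withdraw and put the stick back on the mat.

```bash
python3 -m crank '[[0,0,0.3,0,0],[0,0,0.4,0,0],[0,0,0.5,0,0],[0,0,0.5,0,0],[0,0,0.5,0,0],[0,0,0.5,0,0],[0,0,0.5,0,0],[0,0,0.2,-0.5,0],[0,0,0,-0.7,0],[0,0,0,0,0]]';python3 -m crank '[[0,0.7,0,0,0],[0,0.7,0,0,0],[0,0.7,0,0,0],[0,0.7,0,0,0],[0,0.7,0,0,0],[0,0,-0.7,0,0],[0,0,-0.4,0,0],[0,0,0,0,0],[0,0,0,0,0]]';python3 -c "
from h import *
need(.663,-.015,.109,.7)"
```

```text
clock: 59.18
tcp_pos: [0.4493, -0.0878, 0.1964]
tool_rot: [3.139, 0.018, 0.011]
contact_force: [0.0, -0.7, -1.4]
finger_gap: 0.023
clock: 60.3
tcp_pos: [0.6557, -0.02, 0.1921]
tool_rot: [3.139, 0.019, -0.003]
contact_force: [-0.1, -0.5, -1.9]
finger_gap: 0.0229
clock 60.30 ang 0.7 turn -0.00 then tx 0.123 ty -0.081 tz 1.385 tcp [ 0.6557 -0.02    0.1921] F [-0.1 -0.5 -1.9] gap 0.0229 j7 -0.28
```

```bash
python3 -m crank '[[0,0.12,-0.08,0.6,0],[0,0,0,0.5,0],[0,0,0,0.17,0],[0,0,0,0.09,0],[0,0,0,0,0],[0,0,0,0,0],[75,0,0,0,0],[75,0,0,0,0],[75,0,0,0,0]]';python3 -m crank '[[75,0,0,-0.5,0],[75,0,0,-0.7,0],[75,0,0,-0.7,0],[75,0,0,-0.3,0],[75,-0.52,-0.69,0,0],[75,-0.52,-0.69,0,0],[75,-0.52,-0.69,0,0],[75,-0.52,-0.69,0,0],[75,-0.52,-0.69,0,0],[75,-0.52,-0.69,0,0],[75,-0.52,-0.69,0,0],[75,0,0,0,0]]';python3 -c "
from h import *
need(.4435,.272,.0925,.7)"
```

```text
clock: 61.42
tcp_pos: [0.6635, -0.0132, 0.1124]
tool_rot: [3.142, 0.021, 0.001]
contact_force: [0.7, -0.1, 0.3]
finger_gap: 0.0641
clock: 62.92
tcp_pos: [0.4365, 0.2781, 0.2437]
tool_rot: [-3.139, -0.037, 0.004]
contact_force: [0.3, -0.8, -0.1]
finger_gap: 0.0642
clock 62.92 ang 1.4 turn 0.08 then tx 0.116 ty 0.104 tz 2.521 tcp [0.4365 0.2781 0.2437] F [ 0.3 -0.8 -0.1] gap 0.0642 j7 -0.85
```

```bash
python3 -m crank '[[75,0.1,0.09,0.7,0],[75,0,0,0.7,0],[75,0,0,0.6,0],[75,0,0,0.3,0],[75,0,0,0.15,0],[75,0,0,0.07,0],[75,0,0,0,0],[0,0,0,0,0],[0,0,0,0,0],[0,0,0,0,0],[0,0,0,0,0]]' 60;python3 -m crank '[[0,0,0,-0.3,0],[0,0,0,-0.7,0],[0,0,0,-0.7,0],[0,0,0,-0.8,0],[0,0,0,0,0]]';python3 -m crank '[[0,0.05,0.7,0,0],[0,0.05,0.7,0,0],[0,0.05,0.7,0,0],[0,0.05,0.7,0,0],[0,0.05,0.7,0,0],[0,0.05,0.7,0,0],[0,0.05,0.7,0,0],[0,0.05,0.7,0,0]]';python3 -m crank '[[0,0.05,0.7,0,0],[0,0.05,0.7,0,0],[0,0.05,0.7,0,0],[0,0.05,0.4,0,0],[0,0.05,0,0,0],[0,0,0,0,0]]'
python3 - <<'E'
from h import *
need(.488,-.317,.0935,-94.7)
need(.488,-.317,.0935)
c=shot('top','t9.png');a=cv2.imread('pics/t9.png')
cv2.imwrite('pics/t9c.png',cv2.resize(a[70:290,70:460],(800,451),interpolation=cv2.INTER_CUBIC))
E
```

```text
clock: 64.3
tcp_pos: [0.4478, 0.269, 0.094]
tool_rot: [-3.14, -0.021, -0.003]
contact_force: [0.0, -0.1, 6.4]
finger_gap: 0.0484
clock: 64.92
tcp_pos: [0.4488, 0.2703, 0.2477]
tool_rot: [-3.137, -0.021, -0.014]
contact_force: [-0.0, 0.2, -1.4]
finger_gap: 0.0482
clock: 65.92
tcp_pos: [0.4747, -0.0688, 0.2421]
tool_rot: [3.141, 0.021, -0.002]
contact_force: [0.2, 0.4, -0.4]
finger_gap: 0.0482
clock: 66.68
tcp_pos: [0.493, -0.2144, 0.2426]
tool_rot: [-3.139, -0.026, -0.0]
contact_force: [-0.7, 0.8, 0.7]
finger_gap: 0.0482
clock 66.67 ang 0.9 turn 11.13 then tx 1.711 ty -0.057 tz 2.485 tcp [ 0.493  -0.2144  0.2426] F [-0.7  0.8  0.7] gap 0.0482 j7 0.18
clock 66.67 ang 0.9 turn 0.00 then tx -0.112 ty 1.709 tz 2.485 tcp [ 0.493  -0.2144  0.2426] F [-0.7  0.8  0.7] gap 0.0482 j7 0.18
```

View pics/t9c.png

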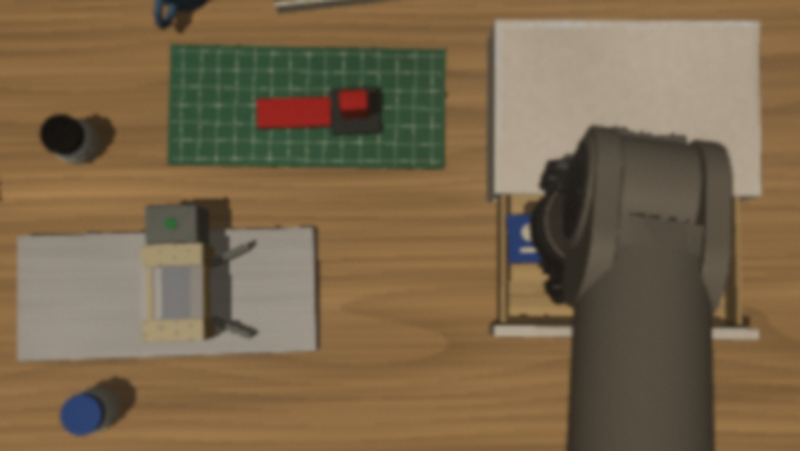

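The stick is back on the mat with its handle at (353,101), the jars stand and the bed is clear. I lay blue in the drawer without turning it.

```bash
python3 -m crank '[[0,-0.15,0.63,0,0],[0,-0.15,0.63,0,0],[0,0,0,0,0],[0,0,0,0.7,0],[0,0,0,0.7,0],[0,0,0,0.6,0],[0,0,0,0.3,0],[0,0,0,0.12,0],[0,0,0,0.05,0],[0,0,0,0,0],[0,0,0,0,0]]';python3 -m crank '[[73,0,0,0,0],[73,0,0,0,0],[73,0,0,0,0],[73,0,0,-0.3,0],[73,0,0,-0.7,0],[73,0,0,-0.7,0],[73,0,0,-0.7,0],[73,0,0,0,0]]';python3 -m crank '[[50,-0.5,-0.6,0,0],[50,-0.5,-0.6,0,0],[50,-0.5,-0.6,0,0],[50,-0.5,-0.6,0,0],[50,0,0,0,0]]'
python3 - <<'E'
from h import *
need(.32,-.318,.115,.7)
c=shot('top','t10.png');a=cv2.imread('pics/t10.png')
cv2.imwrite('pics/t10c.png',cv2.resize(a[70:270,220:460],(720,600),interpolation=cv2.INTER_CUBIC))
E
```

```text
clock: 68.1
tcp_pos: [0.4761, -0.2934, 0.0955]
tool_rot: [3.14, 0.02, 0.003]
contact_force: [0.2, -0.3, -1.5]
finger_gap: 0.0484
clock: 69.1
tcp_pos: [0.4781, -0.2935, 0.244]
tool_rot: [3.136, 0.021, 0.014]
contact_force: [0.2, 0.3, -0.2]
finger_gap: 0.0625
clock: 69.72
tcp_pos: [0.3508, -0.1479, 0.2378]
tool_rot: [3.14, 0.025, -0.007]
contact_force: [-0.3, -0.7, -0.0]
finger_gap: 0.0427
clock 69.72 ang 0.9 turn 0.03 then tx -0.549 ty 2.828 tz 2.047 tcp [ 0.3508 -0.1479  0.2378] F [-0.3 -0.7 -0. ] gap 0.0427 j7 0.33
```

View pics/t10c.png

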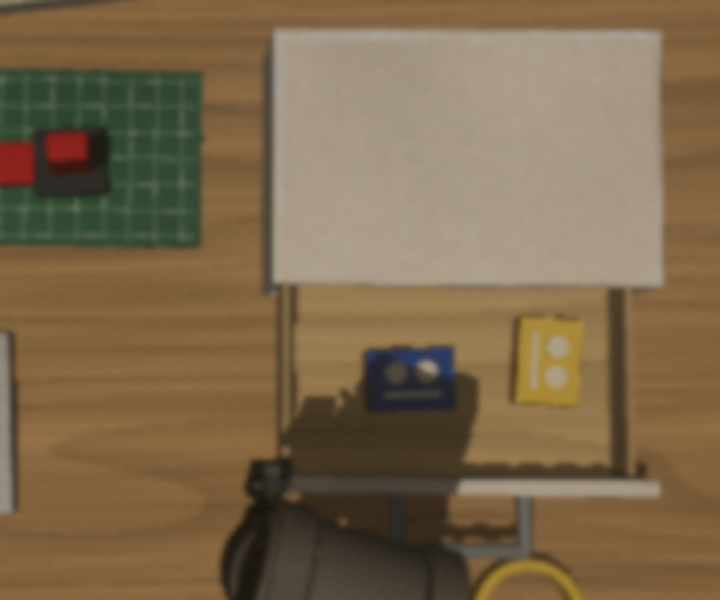

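Blue (410,380) and yellow (548,362) lie flat in the drawer. I pinch the bar and push it shut.

```bash
python3 -m crank '[[50,-0.05,0.7,0,0],[50,-0.05,0.7,0,0],[50,-0.05,0.7,0,0],[50,-0.05,0.73,0,0],[50,0,0,0,0],[50,0,0,0.7,0],[50,0,0,0.7,0],[50,0,0,0.4,0],[50,0,0,0.25,0],[50,0,0,0,0]]';python3 -m crank '[[0,0,0,0,0],[0,0,0,0,0],[0,0,0,0,0],[0,0,0,0,0]]' 60;python3 -m crank '[[0,0.3,0,0,0],[0,0.3,0,0,0],[0,0.3,0,0,0],[0,0.3,0,0,0],[0,0.3,0,0,0],[0,0.3,0,0,0],[0,0.3,0,0,0],[0,0,0,0,0]]'; python3 -c "
from h import *
need(.488,-.318,.114,0)"
```

```text
clock: 71.03
tcp_pos: [0.3438, -0.3202, 0.1148]
tool_rot: [-3.14, -0.021, 0.002]
contact_force: [0.8, 0.2, -0.1]
finger_gap: 0.0429
clock: 71.53
tcp_pos: [0.3442, -0.3212, 0.1167]
tool_rot: [3.14, 0.018, 0.002]
contact_force: [-1.5, 0.9, 6.1]
finger_gap: 0.0098
clock: 72.53
tcp_pos: [0.4722, -0.3243, 0.1168]
tool_rot: [3.133, 0.016, 0.01]
contact_force: [1.1, -8.4, 0.8]
finger_gap: 0.0096
clock 72.53 ang 0.6 turn 0.07 then tx 0.264 ty -0.105 tz 0.046 tcp [ 0.4722 -0.3243  0.1168] F [ 1.1 -8.4  0.8] gap 0.0096 j7 0.31
```

```bash
python3 -m crank '[[0,0.1,0.03,0,0],[0,0.1,0.02,0,0],[0,0,0,0,0]]';python3 -m crank '[[0,0.07,0,0,0],[0,0.07,0,0,0],[0,0,0,0,0]]'
```

```text
clock: 72.9
tcp_pos: [0.4833, -0.3249, 0.1168]
tool_rot: [3.136, 0.017, 0.006]
contact_force: [0.4, -6.3, 3.0]
finger_gap: 0.0095
clock: 73.28
tcp_pos: [0.4901, -0.3251, 0.1167]
tool_rot: [3.136, 0.016, 0.001]
contact_force: [-1.3, -4.9, 5.5]
finger_gap: 0.0094
```

```bash
python3 -m crank '[[0,0.06,0,0,0],[0,0.05,0,0,0],[0,0,0,0,0]]';python3 -m crank '[[0,0.05,0,0,0],[0,0.05,0,0,0],[0,0,0,0,0]]'
```

```text
clock: 73.65
tcp_pos: [0.4911, -0.3252, 0.1166]
tool_rot: [3.137, 0.014, -0.02]
contact_force: [-13.6, -2.6, 16.8]
finger_gap: 0.0098
clock: 74.03
tcp_pos: [0.492, -0.3252, 0.1166]
tool_rot: [3.138, 0.011, -0.039]
contact_force: [-24.1, -2.1, 26.4]
finger_gap: 0.0099
```

```bash
python3 -m crank '[[0,-0.1,0,0,0],[0,0,0,0,0],[50,0,0,0,0],[50,0,0,0,0],[50,0,0,0,0],[50,0,0,-0.4,0],[50,0,0,-0.7,0],[50,0,0,-0.7,0],[50,0,0,-0.7,0],[50,-0.6,-0.3,0,0],[50,-0.7,-0.3,0,0],[50,-0.7,-0.3,0,0]]';python3 -m crank '[[50,-0.6,0.7,0,0],[50,0,0.7,0,0],[50,0,0.7,0,0],[50,0,0,0,0]]'
python3 - <<'E'
from h import *
c=shot('top','t11.png');a=cv2.imread('pics/t11.png')
cv2.imwrite('pics/t11c.png',cv2.resize(a,(800,600),interpolation=cv2.INTER_CUBIC))
shot('side','s11.png')
E
```

```text
clock: 75.53
tcp_pos: [0.3755, -0.2679, 0.2652]
tool_rot: [-3.141, -0.024, -0.001]
contact_force: [-0.6, -1.1, -0.2]
finger_gap: 0.0426
clock: 76.03
tcp_pos: [0.3408, -0.3988, 0.2647]
tool_rot: [3.141, 0.013, 0.0]
contact_force: [-1.2, 0.5, -0.9]
finger_gap: 0.0429
```

View pics/t11c.png

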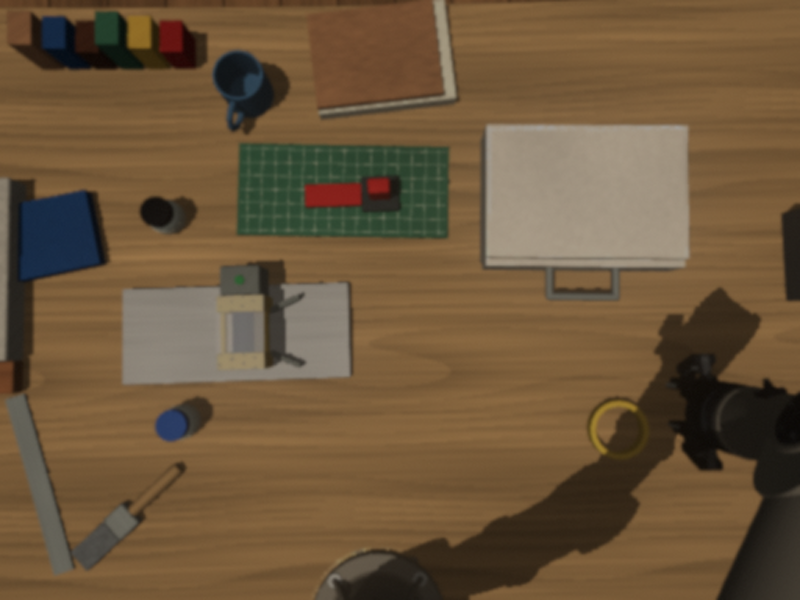

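View pics/s11.png

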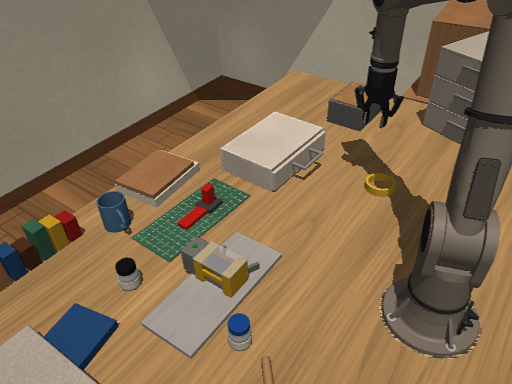

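The drawer is shut with its bar at (583,296), the stick lies handle up on the mat at (379,186), both jars stand, and the bed is empty. I hand the job in.

```bash
python3 -c "
from h import *
print(bot.finish_job())"
```

```text
the job is handed in; nothing more can be done
None
```

The job is finished and handed in at about 76 s of robot time. The drawer held two blocks, yellow and blue, with no red.

- **Drawer opening:** I pulled it out until the wrist force rose to about 17 N at the stop.
- **Feeding:** I sent yellow and then blue through the cleaner with the push stick. Each ended wholly past the guard's exit at y ≈ 0.225 m: yellow's rear was at y ≈ 0.240 m and blue's at y ≈ 0.237 m. Yellow was back in the drawer before blue was pushed under the guard.
- **Knocked stick:** Between the two feeds the stick had been shifted about 35 mm on the mat. I saw this in a picture, measured its new place and gripped it there.
- **Drawer closing:** I laid both blocks flat in the drawer and pushed it until it stopped hard, at about 24 N.

**Last checks:** The last two pictures show the drawer shut, the stick lying handle up on the mat, both jars upright and the bed empty, with the gripper clear of everything. The blocks can't be seen with the drawer shut; the picture just before closing showed both lying flat. No check failed or disagreed.

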